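# Unlock the tile carrier and set the tiles out on the stand

### The arm

A 6-joint arm with a two-finger parallel gripper is mounted at the origin on the work surface. World frame = base frame: x ahead of the robot, y to its left, z up, the work surface at z = 0. Lengths are in m, angles in degrees, forces in N, time in s.
With the tool pointing down it reaches from about 0.3 to 0.75 m from the base axis. Payload 8.5 kg.
Tool frame: the origin (TCP) lies on the centre line of the jaws, within the pads' length; the fingertips stand 11 mm ahead of it and the grasp point (between the pads) lies 8 mm behind it; z points along the fingers, y is the line along which they close (so a half turn about z gives the same grasp; the last joint's range is limited). The gripper opens to 85 mm and grips with 20 to 120 N. Pads are 22 mm wide; open, the fingers measure 114 mm over their backs; the gripper's body (76 mm by 85 mm) begins 54 mm behind the grasp point. The pads swing forward as they close: fully open they stand 13 mm farther back than shut.
Start: joints at [-88.883, 21.807, 74.336, -0, 83.858, -12.336], TCP at [0.128, -0.535, 0.242] pointing down, gripper open.
Joint ranges: [-178.18, 178.18], [-50.72, 133.34], [12.68, 142.11], [-81.47, 261.47], [9.98, 163.14], [-165.26, 165.26]. Speed limits (degrees/s): [136.94, 136.94, 180, 180, 180, 180].

### API

Orientations are given as a 3x3 rotation matrix whose columns are the frame's x, y, z axes.
In Python, from rig import env gives the robot as it stands.
- The arm moves only by the shell command python3 nudge.py 'ROWS' [FORCE]. ROWS is a JSON object with one list for each field, all of the same length, 1 to 10, a row being the entries at one place: dx, dy, dz (the shift in shares of the most that a row can go, 1 being 50 mm), spin (a turn about the tool's z in units of 5 degrees), finger_gap (the finger opening in m); each row shifts and turns the commanded pose from where the row before left it, along the tool's axes as they then stand; what a row does not reach is not made up. A row lasts 1/10 s, in which the tool goes at most 0.05 m and 8.59 degrees, less where a joint would pass 70% of its speed; a pose out of reach is approached as far as the arm can. The fingers move at their own pace and stop on an object; FORCE is the grip in N (left out, the last holds). Time passes only in rows, so rows that do not move let the fingers close. It prints the time, the measured TCP pose, the force, the opening and the grip force at its end. Input that does not fit is refused with a message, and nothing moves.
- env.observe(): the state, without advancing time (a new reading comes with each control period).
- env.get_image(name): name is "side" or "top"; returns a dict with "pixels" (480x640x3 uint8, red, green, blue), "K" (3x3 intrinsics, pixels), "distortion" ([k1, k2, p1, p2, k3] as OpenCV has them; the pictures are not rectified), "extrinsics" (4x4, takes a point from world to camera coordinates). Camera axes: x right, y down, z forward; pixel columns grow to the right and rows downward; lengths in m; the calibration is good to about 2 mm. A picture is of the moment at which its call begins. There is no depth.
- env.close_job(): hands the job in; it is judged then, once.
The state is a dict: "time_s": time; "q": joint angles; "qvel": joint speeds; "joint_efforts": joint torques, N m; "position": TCP position; "tool_rot": TCP orientation; "ft_force": force on the tool from outside, world axes, zero at the start; "wrist_torque": the same for the moment, N m; "grip_width": finger opening in m; "gripper_force": force on a finger pad.
Only numpy, scipy, OpenCV 4.12 (cv2) and the standard library are available. Lean on these libraries where they do the work, as an engineer would, in place of code of your own. Each camera call takes 0.05 s, during which the arm holds its last target. There are 200 camera calls.

### The job

Set out the decorative tiles: slide the carrier's safety tab clear, lift its latch, swing the hold-down bar up past upright, then draw every tile up out of its slot by the top edge and stand each one fully down in its own groove of the wooden stand, about centred. When the carrier is empty, swing the bar right down again, fold the latch fully down over its end and push the safety tab fully back over the latch. Never let a tile fall over, and leave the jar, the box and the brush where they are.

Things in the scene. Friction and masses are not known exactly. Their poses are not given: they have to be found in the camera images.
- carrier: Grey open carrier fixed to the table, 130 x 310 mm. Origin: centre of its underside; z up. Four upright slots side by side along its y, centres at y = -22, 16, 54, 92 mm, x = 0, 12 mm wide (y), floor 6 mm above the table. Walls and ribs end 75 mm up, so a tile's top 31 mm stand free. Bar hinge at its +y end, latch at -y, tab pedestal (x 22..70, y -135..-111, 132 high) beside it.
- tab (a joint): Black safety tab: flat bolt 60 x 12 x 5 mm, underside 133 mm above the table, sliding along the carrier's +x. 0 = home, its tongue lies across the latch and blocks it; 0.030 m = fully released (stop); clear of the latch from 0.020 m on. Stays where left, about 1.5 N friction.
- tab_grip (a point): Top centre of the tab's upright finger grip, 18 mm long along carrier x, 10 mm thick along carrier y, 22 mm high; top 160 mm above the table. Pinch it across carrier y with the fingertips just above the tab. With the tab home it is at carrier x = 35, y = -123 mm.
- latch (a joint): Dark steel latch: flat lever 16 mm wide (carrier x), 8 mm thick, 70 mm long, lying over the bar's end. 0 = closed, level, pointing from its hinge to carrier +y; grows to 1.9 rad as its +y end lifts up and over towards carrier -y (1.57 = upright). Lifts only about 0.1 rad while the tab is home. Stiff hinge (0.06 N m): stays where left. Hinge lugs 30 mm wide, 134 mm high.
- latch_hinge (a point): Hinge axis of the latch (parallel to carrier x), at carrier (0, -140, 127) mm.
- latch_grip (a point): Point on the latch, at mid-width and mid-thickness, 52 mm from its hinge, to pinch across carrier x: the lever turns between the fingers while the hand stays upright. Free space on both sides, at least 30 mm below.
- bar (a joint): Aluminium hold-down bar 14 mm wide (carrier x), 12 mm thick, 230 mm long, along the carrier's middle, 2 mm above the tiles. 0 = down, level, pointing from its hinge to carrier -y, end under the latch; grows to 2.3 rad as it swings up and over to carrier +y (1.57 = upright). Held down by the closed latch; latch closes only over a lowered bar. Stiff hinge (0.35 N m, bar 0.2 kg): stays where left.
- bar_hinge (a point): Hinge axis of the bar (parallel to carrier x), at carrier (0, 143, 114) mm.
- bar_grip (a point): Point in the middle of the bar, 193 mm from its hinge, to pinch across carrier x (width 14 mm): the bar turns between the fingers while the hand stays upright. With the bar down it is at carrier (0, -50, 114) mm, beyond the last slot, with free space beside and at least 35 mm below.
- stand: Loose light-wood display stand, 90 x 210 x 55 mm, 0.8 kg. Origin: centre of its underside; z up. Four grooves run right across it along its x; centres at y = -75, -25, 25 and 75 mm, each 13 mm wide (along y), 45 mm deep, floor 10 mm above the underside.
- tile0: Decorative ceramic tile, 100 mm wide (its x), 8 mm thick (its y), 100 mm high (its z), about 0.17 kg; all are alike. Origin: centre of its lower edge. Stands in a carrier slot at the start; two or three of the four tiles are present, in any of the slots.
- tile1: Decorative ceramic tile, 100 mm wide (its x), 8 mm thick (its y), 100 mm high (its z), about 0.17 kg; all are alike. Origin: centre of its lower edge. Stands in a carrier slot at the start; two or three of the four tiles are present, in any of the slots.
- tile2: Decorative ceramic tile, 100 mm wide (its x), 8 mm thick (its y), 100 mm high (its z), about 0.17 kg; all are alike. Origin: centre of its lower edge. Stands in a carrier slot at the start; two or three of the four tiles are present, in any of the slots.
- tile3: Decorative ceramic tile, 100 mm wide (its x), 8 mm thick (its y), 100 mm high (its z), about 0.17 kg; all are alike. Origin: centre of its lower edge. Stands in a carrier slot at the start; two or three of the four tiles are present, in any of the slots.
- jar: Bystander: amber glass jar with white lid, 70 mm across, 75 mm high. Origin: centre of its underside.
- wipes: Bystander: closed cardboard box 110 x 180 x 55 mm. Origin: centre of its underside.
- brush: Bystander: small hand brush lying on the table. Origin: on the table under its middle.

How it is judged:
By the outcome, as a careful person would: the job done as asked, in the order asked, and still so for the second after the job is handed in, with the robot touching nothing.
Of tile0, tile1, tile2, tile3 only 2 to 3 are there at a start; the rules pass over those that are not, and their reading is None.
At some moment in a run one of stand may be knocked a few centimetres aside while the robot is not near it.
It also fails if it takes over 210 s, if anything falls off the work surface, if the arm or the gripper's body presses on something with over 40 N, if the wrist force passes 120 N, or if a joint passes its speed limit or range.

## Working session

There is one attempt and no reset: what is moved stays moved. The work goes in short steps, Python scripts to look and compute and a shell command to move; the robot and the scene stay as the last step left them, time stands still between calls to the robot, and variables do not carry over. Pictures are saved under pics/ and viewed, at most 14 in all, crops included, and the job is handed in when it is done.

```bash
ls; mkdir -p pics; python3 - <<'E'
from rig import env
import cv2,numpy as np
for n in("side","top"):
    im=env.get_image(n); cv2.imwrite(f"pics/{n}0.png",im["pixels"][:,:,::-1]); print(n,im["K"],im["distortion"],np.round(im["extrinsics"],4))
s=env.observe(); print(s["position"],s["tool_rot"],s["grip_width"],s["time_s"])
E
```

```text
nudge.py
pics
rig.py
side [[433.27384401   0.         320.35775647]
 [  0.         433.27384401 237.70922126]
 [  0.           0.           1.        ]] [-0.04935657  0.          0.          0.          0.        ] [[-0.9836 -0.1802  0.0023  0.5991]
 [-0.1343  0.7246 -0.676   0.1711]
 [ 0.1201 -0.6652 -0.7369  0.8816]
 [ 0.      0.      0.      1.    ]]
top [[540.75852065   0.         318.68956563]
 [  0.         540.75852065 243.57249583]
 [  0.           0.           1.        ]] [-0.13307966  0.          0.          0.          0.        ] [[-0.1425 -0.9898 -0.0028  0.0759]
 [-0.9673  0.1399 -0.2116  0.6433]
 [ 0.2099 -0.0274 -0.9773  1.1619]
 [ 0.      0.      0.      1.    ]]
[ 0.12794787 -0.53466332  0.24177677] [[ 9.72569938e-01  2.32610653e-01 -2.29465382e-05]
 [ 2.32610491e-01 -9.72569136e-01  1.27886237e-03]
 [ 2.75159916e-04 -1.24912070e-03 -9.99999182e-01]] 0.08526764952667124 0.1
```

View pics/side0.png

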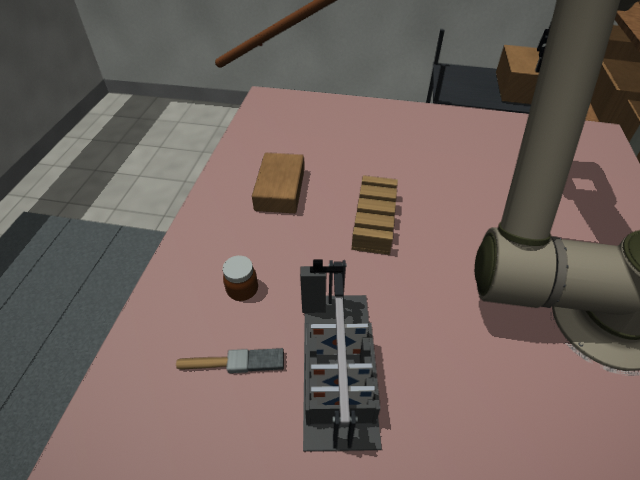

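View pics/top0.png

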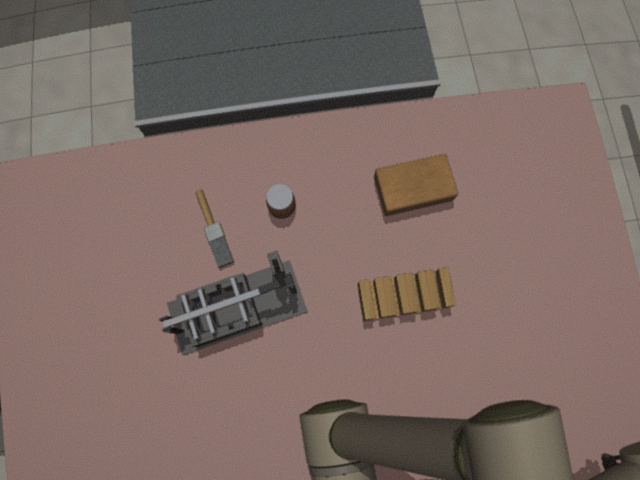

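Both views show the carrier (top ~(235,305)), with its latch end to the right at (275,275) and its bar hinge to the left at (165,325). Three white tile edges are visible, the stand is at (407,293), and the jar, box and brush stand apart. I'll zoom in next.

```bash
cat > h.py <<'E'
from rig import env
import cv2,numpy as np
def ray(im,px):
    K,d,T=im["K"],np.array(im["distortion"]),im["extrinsics"]
    u=cv2.undistortPoints(np.array(px,float).reshape(-1,1,2),K,d).reshape(-1,2)
    R,t=T[:3,:3],T[:3,3]
    return -R.T@t,np.c_[u,np.ones(len(u))]@R
def onz(im,px,z):
    c,r=ray(im,px); return c+r*((z-c[2])/r[:,2])[:,None]
def proj(im,P):
    T=im["extrinsics"]
    return cv2.projectPoints(np.array(P,float).reshape(-1,3),cv2.Rodrigues(T[:3,:3])[0],T[:3,3],im["K"],np.array(im["distortion"]))[0].reshape(-1,2)
def crop(n,f,x,y,w,h,k):
    im=env.get_image(n); p=im["pixels"][y:y+h,x:x+w,::-1]
    cv2.imwrite("pics/"+f,cv2.resize(p,None,fx=k,fy=k,interpolation=cv2.INTER_CUBIC)); return im
E
python3 - <<'E'
from h import *
crop("top","t1.png",150,240,160,120,5)
crop("side","s1.png",290,250,110,200,3)
im=env.get_image("top"); hsv=cv2.cvtColor(im["pixels"],cv2.COLOR_RGB2HSV)
m=cv2.inRange(hsv,(8,90,60),(30,255,255)); n,l,st,c=cv2.connectedComponentsWithStats(m)
for i in range(1,n):
    if st[i,4]>150:
        r=cv2.minAreaRect(np.argwhere(l==i)[:,::-1].astype(np.float32)); print(st[i],r)
        print(np.round(onz(im,cv2.boxPoints(r),0.055),4)[:,:2].tolist(), onz(im,[c[i]],.055).round(4))
E
```

```text
[ 376  154   82   58 3272] ((416.48114013671875, 182.6852569580078), (45.491981506347656, 75.43863677978516), 77.36663818359375)
[[0.812, -0.1753], [0.8293, -0.3595], [0.7159, -0.3607], [0.7005, -0.18]] [[ 0.7645 -0.2669  0.055 ]]
[196 189  18  36 259] ((204.34304809570312, 206.69342041015625), (36.39563751220703, 7.347475051879883), 70.01689910888672)
[[0.8195, 0.256], [0.8232, 0.239], [0.7353, 0.2177], [0.7316, 0.2344]] [[0.7774 0.2368 0.055 ]]
[438 267  18  41 416] ((446.5, 286.99993896484375), (39.81156921386719, 10.786386489868164), 78.69007110595703)
[[0.5536, -0.2781], [0.5549, -0.3034], [0.4639, -0.3043], [0.4628, -0.2793]] [[ 0.5087 -0.291   0.055 ]]
[ 358  270   86   51 2975] ((399.897216796875, 294.42547607421875), (41.02947235107422, 80.86935424804688), 80.96051788330078)
[[0.5532, -0.0905], [0.5555, -0.2768], [0.4618, -0.2744], [0.4605, -0.0905]] [[ 0.507  -0.1816  0.055 ]]
```

View pics/t1.png

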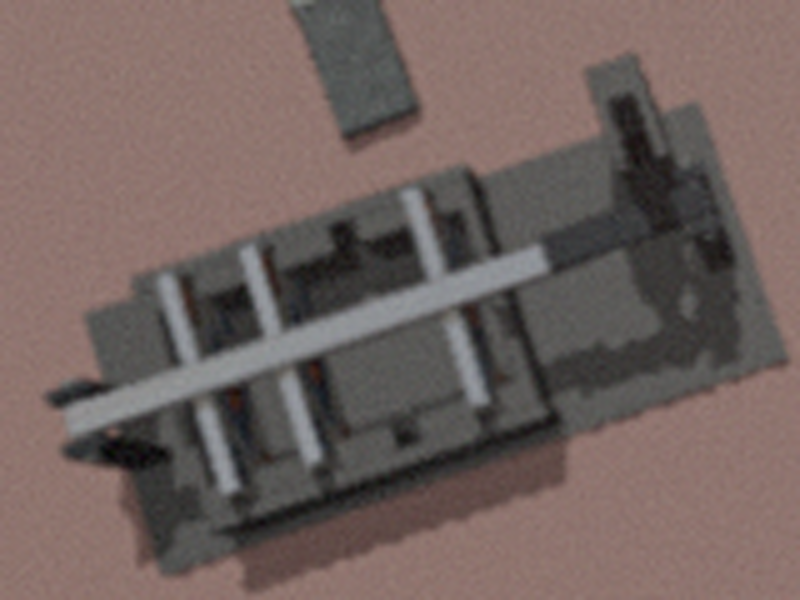

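View pics/s1.png

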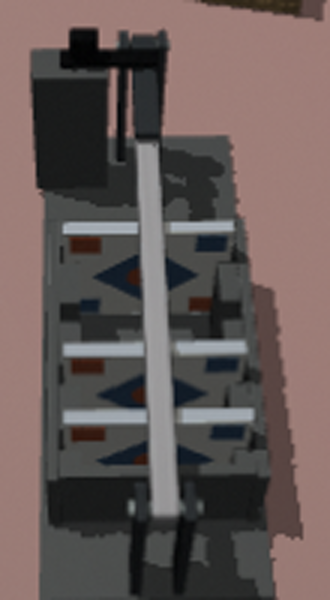

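```bash
cat > m.py <<'E'
from h import *
from scipy.optimize import least_squares
T=env.get_image("top");S=env.get_image("side")
top=lambda p:(np.array(p,float)+.5)/5-.5+[150,240]
sid=lambda p:(np.array(p,float)+.5)/3-.5+[290,250]
tp=[(165,276),(236,492),(248,246),(318,467),(409,190),(482,406),(700,103),(787,358),(160,572),(88,315)]
tc=[(50,92,106),(-50,92,106),(50,54,106),(-50,54,106),(50,-22,106),(-50,-22,106),(65,-155,4),(-65,-155,4),(-65,155,4),(65,155,4)]
sp=[(62,229),(235,227),(62,350),(247,348),(62,417),(255,414),]
sc=[(50,-22,106),(-50,-22,106),(50,54,106),(-50,54,106),(50,92,106),(-50,92,106)]
def res(v,part="ts"):
    c,s=np.cos(v[2]),np.sin(v[2]);R=np.array([[c,-s,0],[s,c,0],[0,0,1]])
    f=lambda P:np.array(P)*1e-3@R.T+[v[0],v[1],0]
    r=[]
    if "t" in part:r.append(proj(T,f(tc))-top(tp))
    if "s" in part:r.append(proj(S,f(sc))-sid(sp))
    return np.vstack(r).ravel()
for part in("t","s","ts"):
    o=least_squares(res,[.5,.2,.2],args=(part,),loss="soft_l1");print(part,o.x.round(4),np.degrees(o.x[2]).round(2));print(res(o.x,part).reshape(-1,2).round(1).tolist())
E
python3 m.py
```

```text
t [0.5382 0.1946 0.1961] 11.23
[[0.1, -0.2], [-0.8, 0.2], [-0.1, 0.1], [-0.6, -0.5], [0.5, -0.0], [0.0, 0.1], [0.2, -0.4], [0.7, 0.1], [0.6, 0.9], [-0.6, -0.2]]
s [0.5396 0.1959 0.1964] 11.25
[[0.2, -0.3], [-0.1, -0.3], [0.2, 0.1], [-0.0, -0.1], [0.2, 0.3], [-0.5, 0.3]]
ts [0.5389 0.1953 0.1949] 11.17
[[-0.3, -0.6], [-1.2, -0.1], [-0.5, -0.2], [-1.0, -0.8], [0.2, -0.3], [-0.4, -0.1], [-0.1, -0.6], [0.4, -0.1], [0.3, 0.6], [-0.9, -0.6], [0.7, -0.5], [0.4, -0.5], [0.7, -0.2], [0.4, -0.3], [0.6, -0.0], [-0.1, 0.1]]
```
Carrier at (0.539,0.195), 11.2°. Good agreement. yaw 11.2° → 0.1955.

Careful with the scale: shifts go in shares of 50 mm and turns go in units of 5 degrees. That gives: 0.0363 m is 0.726, -0.0321 m is -0.642, 2.25 degrees is 0.45.

```bash
cat > c.py <<'E'
# state in carrier frame (mm, deg)
from h import *
C=np.array([.539,.1953]);A=np.radians(11.2)
def car(p):
    d=np.array(p)[...,:2]-C;c,s=np.cos(A),np.sin(A);return np.stack([c*d[...,0]+s*d[...,1],-s*d[...,0]+c*d[...,1]],-1)
if __name__=="__main__":
    s=env.observe();R=s["tool_rot"]
    print("t",round(s["time_s"],2),"car",(car(s["position"])*1e3).round(1),"z",(s["position"][2]*1e3).round(1),"yaw",np.degrees(np.arctan2(R[1,0],R[0,0])-A).round(2),"q",np.round(s["q"],1),"F",np.round(s["ft_force"],1),"w",round(s["grip_width"],4),round(s["gripper_force"],1))
E
python3 nudge.py '{"dx":[0, 0.726, 0.726, 0.726, 0.726, 0.726, 0.726, 0.726, 0.726], "dy":[0, -0.642, -0.642, -0.642, -0.642, -0.642, -0.642, -0.642, -0.642], "dz":[0, 0, 0, 0, 0, 0, 0, 0, 0], "spin":[0.45, 0, 0, 0, 0, 0, 0, 0, 0], "finger_gap":[0.05, 0.05, 0.05, 0.05, 0.05, 0.05, 0.05, 0.05, 0.05]}' 30
python3 nudge.py '{"dx":[0.726, 0.726, 0.726, 0.726, 0.726, 0.726, 0.726, 0.726, 0], "dy":[-0.642, -0.642, -0.642, -0.642, -0.642, -0.642, -0.642, -0.642, 0], "dz":[0, 0, 0, 0, 0, 0, 0, 0, 0], "spin":[0, 0, 0, 0, 0, 0, 0, 0, 0], "finger_gap":[0.05, 0.05, 0.05, 0.05, 0.05, 0.05, 0.05, 0.05, 0.05]}'
python3 c.py
```

```text
time_s: 1.25
position: [0.3637, -0.2248, 0.2426]
tool_rot: [[0.981, 0.194, 0.001], [0.194, -0.981, -0.0], [0.0, 0.001, -1.0]]
ft_force: [0.9, 0.9, -0.5]
grip_width: 0.05
gripper_force: 0.0
time_s: 2.15
position: [0.5997, 0.0859, 0.2412]
tool_rot: [[0.98, 0.199, -0.0], [0.199, -0.98, 0.001], [0.0, -0.001, -1.0]]
ft_force: [-0.6, -1.3, -1.1]
grip_width: 0.0501
gripper_force: 0.0
t 2.15 car [  38.3 -119.1] z 241.2 yaw 0.28 q [-3.1 27.6 65.   0.1 87.4 75.5] F [-0.6 -1.3 -1.1] w 0.0501 0.0
```
Force compensates for moving. Settle (maybe an overshoot). Go down 0.241->0.153: 88 mm, with correction dx -3.3, dy +3.9. But command may be already at target; measured noise 0.28° tolerance? Let's hold one row and then see. Move down partially 0.05.

In the tool's units: 0.04 m is 0.8.

```bash
python3 nudge.py '{"dx":[0, 0], "dy":[0, 0], "dz":[0.8, 0], "spin":[0, 0], "finger_gap":[0.05, 0.05]}' >/dev/null;python3 c.py
```

```text
t 2.35 car [  33.7 -122.5] z 198.0 yaw 0.01 q [-3.5 29.1 69.7 -0.  81.8 75.3] F [-0.2  0.2  0.1] w 0.0502 0.0
```

```bash
python3 nudge.py '{"dx":[0.02, 0, 0], "dy":[0, 0, 0], "dz":[0.5, 0.4, 0], "spin":[0, 0, 0], "finger_gap":[0.05, 0.05, 0.05]}' >/dev/null;python3 c.py; python3 nudge.py '{"dx":[0, 0, 0, 0, 0], "dy":[0, 0, 0, 0, 0], "dz":[0, 0, 0, 0, 0], "spin":[0, 0, 0, 0, 0], "finger_gap":[0.0, 0, 0, 0, 0]}' 30 >/dev/null;python3 c.py
```

```text
t 2.65 car [  35.7 -123.2] z 156.2 yaw -0.05 q [-3.5 31.2 73.1 -0.  75.9 75.4] F [ 0.6  0.2 -0.8] w 0.05 0.0
t 3.15 car [  37.3 -123.5] z 158.9 yaw -0.01 q [-3.4 31.1 72.9 -0.1 75.8 75.4] F [ 0.2 -3.4  7.3] w 0.009 34.8
```

In the tool's units: 0.01 m is 0.2, -0.004 m is -0.08.

```bash
python3 nudge.py '{"dx":[0, 0.2, 0.2, 0.2, 0.04, 0], "dy":[0, 0, 0, 0, 0, 0], "dz":[-0.08, 0, 0, 0, 0, 0], "spin":[0, 0, 0, 0, 0, 0], "finger_gap":[0, 0, 0, 0, 0, 0]}' >/dev/null;python3 c.py
```

```text
t 3.75 car [  65.6 -123.4] z 159.4 yaw -0.02 q [-2.7 34.1 67.1 -0.2 79.4 76.1] F [-10.8  -8.7  -5.3] w 0.009 32.9
```

```bash
python3 nudge.py '{"dx":[0, 0, 0, 0, -0.44, -0.44, -0.44], "dy":[0, 0, 0, 0, -0.2, -0.2, -0.3], "dz":[0, 0, -0.6, -0.6, 0, 0, 0], "spin":[0, 0, 0, 0, 0, 0, 0], "finger_gap":[0.04, 0.04, 0.05, 0.05, 0.05, 0.05, 0.05]}' >/dev/null
python3 nudge.py '{"dx":[0, 0, 0, 0, 0, 0, 0, 0, 0, 0], "dy":[0, 0, 0, 0, 0, 0, 0, 0, 0, 0], "dz":[0, 0, 0, 0, 0, 0, 0, 0, 0, 0], "spin":[-1.7, -1.7, -1.7, -1.7, -1.7, -1.7, -1.7, -1.7, -1.7, -1.7], "finger_gap":[0.05, 0.05, 0.05, 0.05, 0.05, 0.05, 0.05, 0.05, 0.05, 0.05]}' >/dev/null
python3 nudge.py '{"dx":[0, 0], "dy":[0, 0], "dz":[0, 0], "spin":[-1, 0], "finger_gap":[0.05, 0.05]}' >/dev/null;python3 c.py
python3 - <<'E'
from h import *
crop("top","t2.png",240,230,80,80,7)
E
```

```text
t 5.65 car [  2.9 -87.5] z 221.7 yaw 90.06 q [ -0.8  24.6  73.3   0.   82.1 -12. ] F [-0.6 -1.1 -0.2] w 0.05 0.0
```

View pics/t2.png

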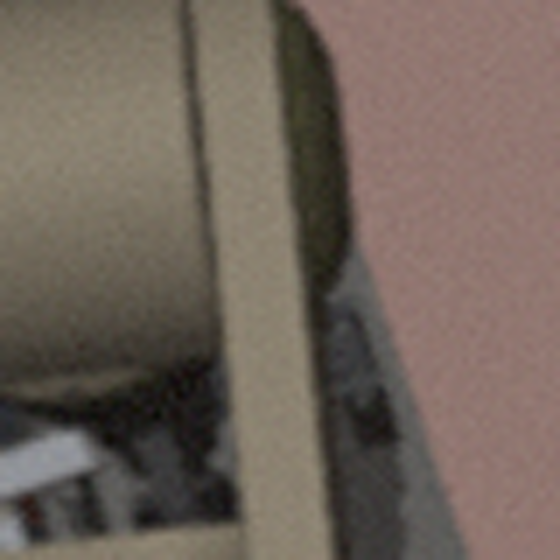

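The arm hides the latch in this view (only its base, around (390,400), is visible), so I'll go by the geometry and the forces.

```bash
python3 nudge.py '{"dx":[0, 0, 0, 0], "dy":[-0.06, 0, 0, 0], "dz":[0.8, 0.7, 0.38, 0], "spin":[0, 0, 0, 0], "finger_gap":[0.05, 0.05, 0.05, 0.05]}' >/dev/null;python3 c.py;python3 nudge.py '{"dx":[0, 0, 0, 0, 0], "dy":[0, 0, 0, 0, 0], "dz":[0, 0, 0, 0, 0], "spin":[0, 0, 0, 0, 0], "finger_gap":[0.0, 0, 0, 0, 0]}' 25 >/dev/null;python3 c.py
```

```text
t 6.1 car [ -1.4 -87.5] z 125.1 yaw 89.88 q [ -0.9  29.7  81.9   0.   68.6 -11.9] F [0.7 0.5 0.3] w 0.0501 0.0
t 6.6 car [ -0.5 -87.8] z 128.9 yaw 89.99 q [ -0.9  29.4  81.8  -0.   68.8 -12. ] F [-5.4 -0.7  5.4] w 0.0154 29.3
```

Gripped at 15.4 mm, which matches the 16 mm lever. Now the arc.

In the tool's units: -0.009 m is -0.18, -0.0088 m is -0.176.

```bash
python3 nudge.py '{"dx":[-0.016, -0.046, -0.078, -0.104, -0.128, -0.148, -0.164, -0.176, -0.18, -0.18], "dy":[0, 0, 0, 0, 0, 0, 0, 0, 0, 0], "dz":[-0.18, -0.176, -0.164, -0.148, -0.128, -0.104, -0.078, -0.046, -0.016, 0.016], "spin":[0, 0, 0, 0, 0, 0, 0, 0, 0, 0], "finger_gap":[0, 0, 0, 0, 0, 0, 0, 0, 0, 0]}' >/dev/null;python3 c.py;python3 nudge.py '{"dx":[-0.14, 0], "dy":[0, 0], "dz":[0.036, 0], "spin":[0, 0], "finger_gap":[0, 0]}'>/dev/null;python3 c.py
```

```text
t 7.6 car [  -0.3 -148.9] z 180.8 yaw 90.03 q [ -7.   26.6  77.1   0.1  76.2 -18.2] F [-8.3  4.  14. ] w 0.0139 24.0
t 7.8 car [   0.5 -157.3] z 178.0 yaw 89.93 q [ -7.7  26.9  77.1  -0.   75.8 -18.9] F [ 0.3 -0.4 -0.3] w -0.0001 0.0
```

```bash
python3 - <<'E'
from h import *
crop("side","s2.png",270,190,130,120,6)
E
```

```text
(no output)
```

View pics/s2.png

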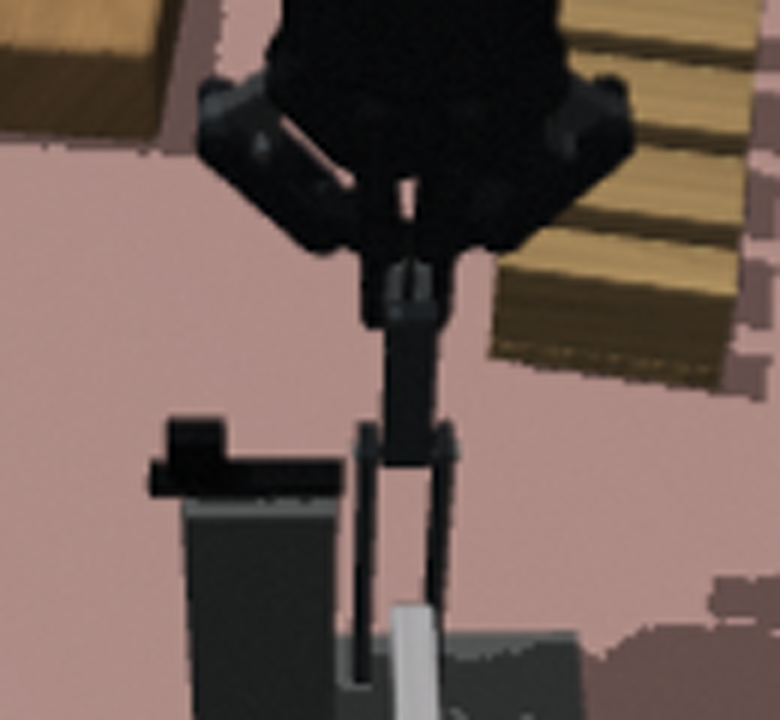

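The lever stands about upright (crop x 410, y 265–460), with the shut fingers behind it and the tab clear at (250,470). Next I'll work out its angle.

```bash
python3 - <<'E'
from c import *
S=env.get_image("side")
c,s=np.cos(A),np.sin(A)
def w(p): p=np.array(p)/1e3; return [C[0]+c*p[0]-s*p[1],C[1]+s*p[0]+c*p[1],p[2]]
for a in (75,85,95,105,110):
    r=np.radians(a); t=(0,-140+70*np.cos(r),127+70*np.sin(r)); print(a,[((proj(S,w((0,t[1]+4*np.sin(r)*k,t[2]-4*np.cos(r)*k)))[0]-[270,190])*6+2.5).round(0).tolist() for k in(1,-1)])
print((proj(S,w((0,-140,127)))[0]-[270,190])*6+2.5)
E
```

```text
75 [[417.0, 366.0], [416.0, 341.0]]
85 [[415.0, 329.0], [414.0, 307.0]]
95 [[413.0, 296.0], [412.0, 278.0]]
105 [[412.0, 270.0], [410.0, 256.0]]
110 [[411.0, 259.0], [409.0, 247.0]]
[406.29910555 451.52197961]
```

In the tool's units: 0.04 m is 0.8, 0.036 m is 0.72.

```bash
python3 nudge.py '{"dx":[0, 0, 0.72, 0.72, 0.7, 0, 0, 0], "dy":[0, 0, 0, 0, 0, 0, 0, 0], "dz":[-0.5, -0.5, 0, 0, 0, 0, 0.8, 0], "spin":[0, 0, 0, 0, 0, 0, 0, 0], "finger_gap":[0, 0, 0.05, 0.05, 0.05, 0.05, 0.05, 0.05]}' >/dev/null;python3 c.py
```

```text
t 8.7 car [ -2.  -48.8] z 183.2 yaw 90.02 q [ 3.1 26.3 77.1 -0.  77.  -8.1] F [-0.4 -0.9 -0.7] w 0.0501 0.0
```

In the tool's units: -0.001 m is -0.02, 0.001 m is 0.02.

```bash
python3 nudge.py '{"dx":[-0.02, 0, 0], "dy":[0.02, 0, 0], "dz":[0.8, 0.7, 0], "spin":[0, 0, 0], "finger_gap":[0.05, 0.05, 0.05]}' >/dev/null;python3 c.py;python3 nudge.py '{"dx":[0, 0, 0, 0, 0], "dy":[0, 0, 0, 0, 0], "dz":[0, 0, 0, 0, 0], "spin":[0, 0, 0, 0, 0], "finger_gap":[0.0, 0, 0, 0, 0]}' 40 >/dev/null;python3 c.py
```

```text
t 9.0 car [ -0.7 -50.3] z 109.2 yaw 89.96 q [ 2.9 31.  82.6 -0.  66.8 -8.2] F [-0.1  0.5  0. ] w 0.0498 0.0
t 9.5 car [ -0.6 -50.1] z 114.1 yaw 90.03 q [ 3.  30.5 82.5 -0.1 67.1 -8.2] F [-11.3  -3.6  10.8] w 0.0132 40.6
```

In the tool's units: -0.0202 m is -0.404, -0.02 m is -0.4.

```bash
python3 nudge.py '{"dx":[0.022, 0.064, 0.104, 0.144, 0.184, 0.22, 0.254, 0.286, 0.314, 0.338], "dy":[0, 0, 0, 0, 0, 0, 0, 0, 0, 0], "dz":[-0.404, -0.4, -0.39, -0.378, -0.36, -0.338, -0.314, -0.286, -0.254, -0.22], "spin":[0, 0, 0, 0, 0, 0, 0, 0, 0, 0], "finger_gap":[0, 0, 0, 0, 0, 0, 0, 0, 0, 0]}' >/dev/null;python3 c.py
```

```text
t 10.5 car [-0.8 47.1] z 279.8 yaw 90.0 q [12.9 23.9 64.8 -0.  91.5  1.7] F [ -3.   -0.3 -10.3] w 0.013 39.0
```

In the tool's units: 0.0202 m is 0.404, 0.02 m is 0.4.

```bash
python3 nudge.py '{"dx":[0.36, 0.378, 0.39, 0.4, 0.404, 0.404, 0.4, 0.39, 0.378, 0.36], "dy":[0, 0, 0, 0, 0, 0, 0, 0, 0, 0], "dz":[-0.184, -0.144, -0.104, -0.064, -0.022, 0.022, 0.064, 0.104, 0.144, 0.184], "spin":[0, 0, 0, 0, 0, 0, 0, 0, 0, 0], "finger_gap":[0, 0, 0, 0, 0, 0, 0, 0, 0, 0]}' >/dev/null;python3 c.py; python3 nudge.py '{"dx":[0.08, 0, 0], "dy":[0, 0, 0], "dz":[0.06, 0, 0], "spin":[0, 0, 0], "finger_gap":[0, 0.05, 0.05]}'>/dev/null;python3 c.py
```

```text
t 11.5 car [ -0.6 242.1] z 284.5 yaw 90.12 q [31.  31.6 51.   0.2 97.1 19.7] F [-12.7   4.2  17.4] w 0.0104 36.7
t 11.8 car [  0.6 243.9] z 277.5 yaw 90.02 q [31.2 32.1 51.2 -0.  96.6 19.9] F [ 0.1 -0.6  0.1] w 0.0384 0.0
```

```bash
python3 nudge.py '{"dx":[0, -0.6, -1, -1, -1, -1, -0.72], "dy":[0, 0, 0, 0, 0, 0, 0], "dz":[-0.8, -0.4, 0, 0, 0, 0, 0], "spin":[0, 0, 0, 0, 0, 0, 0], "finger_gap":[0.06, 0.06, 0.05, 0.03, 0.03, 0.03, 0.03]}' >/dev/null
python3 nudge.py '{"dx":[0, 0, 0, 0, 0, 0, 0, 0, 0, 0], "dy":[0, 0, 0, 0, 0, 0, 0, 0, 0, 0], "dz":[0, 0, 0, 0, 0, 0, 0, 0, 0, 0], "spin":[1.7, 1.7, 1.7, 1.7, 1.7, 1.7, 1.7, 1.7, 1.7, 1.7], "finger_gap":[0.03, 0.03, 0.03, 0.03, 0.03, 0.03, 0.03, 0.03, 0.03, 0.03]}' >/dev/null
python3 nudge.py '{"dx":[0, 0], "dy":[0, 0], "dz":[0, 0], "spin":[1, 0], "finger_gap":[0.03, 0.03]}' >/dev/null;python3 c.py
python3 - <<'E'
from h import *
a=env.get_image("top")["pixels"][150:450,100:500,::-1];b=env.get_image("side")["pixels"][130:430,240:640,::-1]
cv2.imwrite("pics/ts.png",cv2.resize(np.hstack([a,b]),None,fx=1,fy=1)); cv2.imwrite("pics/raw_t3.png",env.get_image("top")["pixels"][:,:,::-1])
E
```

```text
t 13.7 car [  0.6 -22.7] z 336.5 yaw -0.08 q [ 5.8 21.4 59.7 -0.  98.9 84.7] F [-0.2  0.4  0. ] w 0.0302 0.0
```

View pics/ts.png

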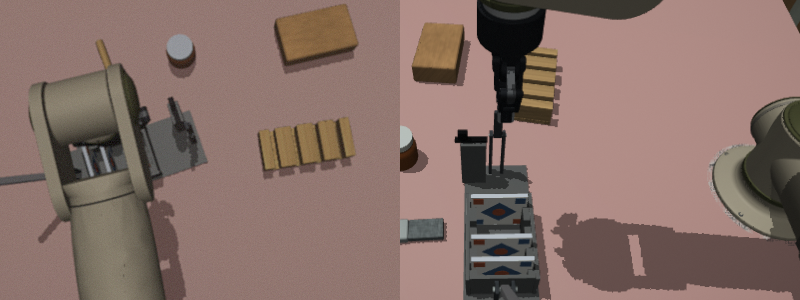

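The left (top) half shows the bar swung past upright at (25,180). The right half shows three upright tiles with free top edges (y 200, 237, 262), the latch standing and the stand unchanged.

In the tool's units: 0.05 m is 1, 0.04 m is 0.8.

```bash
python3 nudge.py '{"dx":[0, 0, 0, 0, 0], "dy":[0, 0, 0, 0, 0], "dz":[1, 1, 1, 0.8, 0], "spin":[0, 0, 0, 0, 0], "finger_gap":[0.03, 0.03, 0.03, 0.03, 0.03]}' >/dev/null;python3 c.py
```

```text
t 14.35 car [ -1.7 -22.1] z 141.4 yaw 0.07 q [ 5.8 29.1 80.  -0.  71.6 84.6] F [0.8 0.5 1. ] w 0.0302 0.0
```

In the tool's units: 0.03 m is 0.6, 0.016 m is 0.32.

```bash
python3 nudge.py '{"dx":[0.02, 0, 0], "dy":[0, 0, 0], "dz":[0.6, 0.32, 0], "spin":[0, 0, 0], "finger_gap":[0.03, 0.03, 0.03]}' >/dev/null;python3 c.py;python3 nudge.py '{"dx":[0, 0, 0, 0], "dy":[0, 0, 0, 0], "dz":[0, 0, 0, 0], "spin":[0, 0, 0, 0], "finger_gap":[0.0, 0, 0, 0]}' 30 >/dev/null;python3 c.py
python3 nudge.py '{"dx":[0, 0, 0, 0, 0, 0, 0], "dy":[0, 0, 0, 0, 0, 0, 0], "dz":[-0.4, -0.8, -1, -1, -1, -0.2, 0], "spin":[0, 0, 0, 0, 0, 0, 0], "finger_gap":[0.0, 0, 0, 0, 0, 0, 0]}'  >/dev/null;python3 c.py
python3 - <<'E'
from h import *
S=env.get_image("side");T=env.get_image("top")
a=T["pixels"][230:350,330:490,::-1];b=S["pixels"][90:390,240:440,::-1]
cv2.imwrite("pics/ts2.png",np.hstack([cv2.resize(a,(400,300),interpolation=2),cv2.resize(b,(400,600),interpolation=2)[:300]*0+cv2.resize(b,(400,300)) if 0 else cv2.resize(b,(200,300))]))
E
```

```text
t 14.65 car [  1.9 -22.2] z 100.3 yaw 0.05 q [ 5.8 31.9 82.6 -0.  65.5 84.6] F [ 0.3 -0.2  0.4] w 0.0301 0.0
t 15.05 car [  2.9 -22.2] z 102.2 yaw 0.02 q [ 5.8 31.7 82.5 -0.  65.5 84.6] F [-0.4 -0.6  7.7] w 0.007 32.4
t 15.75 car [  1.8 -22.1] z 322.0 yaw 0.01 q [ 5.9 21.7 61.5  0.  96.6 84.6] F [ 0.8  0.4 -2.4] w 0.0071 31.1
```

View pics/ts2.png

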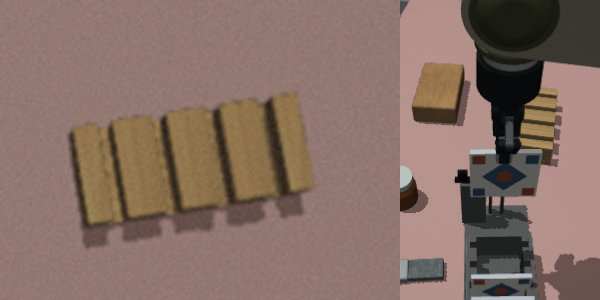

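The tile hangs straight in the gripper (right part, (505,172)). The stand's four dark grooves are clear in the left part, around x 105, 160, 217 and 270. Next I'll measure the stand by mask.

```bash
cat > st.py <<'E'
from h import *
from scipy.optimize import least_squares
def slats(v=None):
    T=env.get_image("top"); p=T["pixels"]; hsv=cv2.cvtColor(p,cv2.COLOR_RGB2HSV)
    m=cv2.inRange(hsv,(8,90,60),(30,255,255)); m[:, :320]=0; m[:225]=0
    V=cv2.GaussianBlur(hsv[:,:,2],(0,0),.6)
    th=cv2.threshold(V[m>0].reshape(-1,1),0,255,cv2.THRESH_OTSU)[0] if v is None else v
    # sub-pixel: upsample
    k=4; big=cv2.resize(hsv,None,fx=k,fy=k,interpolation=cv2.INTER_LINEAR); mb=cv2.resize(m,None,fx=k,fy=k,interpolation=cv2.INTER_LINEAR)
    b=((big[:,:,2]>th)&(mb>127)).astype(np.uint8); b=cv2.morphologyEx(b,cv2.MORPH_OPEN,np.ones((7,7)))
    n,l,st,c=cv2.connectedComponentsWithStats(b); out=[]
    for i in range(1,n):
        if st[i,4]>1200:
            r=cv2.minAreaRect(np.argwhere(l==i)[:,::-1].astype(np.float32)); bp=(cv2.boxPoints(r)+.5)/k-.5
            w=onz(T,bp,.055)[:,:2]; d1=np.linalg.norm(w[0]-w[1]);d2=np.linalg.norm(w[1]-w[2])
            e=(w[0]-w[1]) if d1>d2 else (w[1]-w[2]); e=e*np.sign(e[0]); out.append((w.mean(0),max(d1,d2),min(d1,d2),np.degrees(np.arctan2(e[1],e[0]))))
    return th,sorted(out,key=lambda o:-o[0][1])
if __name__=="__main__":
    th,o=slats(); print(th)
    for a in o: print((a[0]*1e3).round(1),round(a[1]*1e3,1),round(a[2]*1e3,1),round(a[3],1))
    P=np.array([a[0] for a in o]); print("mean",(P.mean(0)*1e3).round(1),"span",np.linalg.norm(P[0]-P[-1])*1e3)
    d=P[0]-P[-1];print("yaw",np.degrees(np.arctan2(-d[0],d[1])))
E
python3 st.py
```

```text
115.0
[ 507.8 -110.3] 92.7 30.8 0.4
[ 508.1 -152.4] 92.9 42.3 -0.5
[ 509.1 -201.7] 91.6 40.8 -0.5
[ 510.5 -250.7] 89.4 38.4 -0.4
[ 510.8 -292.9] 89.1 23.2 0.0
mean [ 509.2 -201.6] span 182.62207726544443
yaw 0.938118402132311
```

```bash
python3 - <<'E'
from h import *
crop("top","t4.png",350,255,110,75,7)
E
```

```text
(no output)
```

View pics/t4.png

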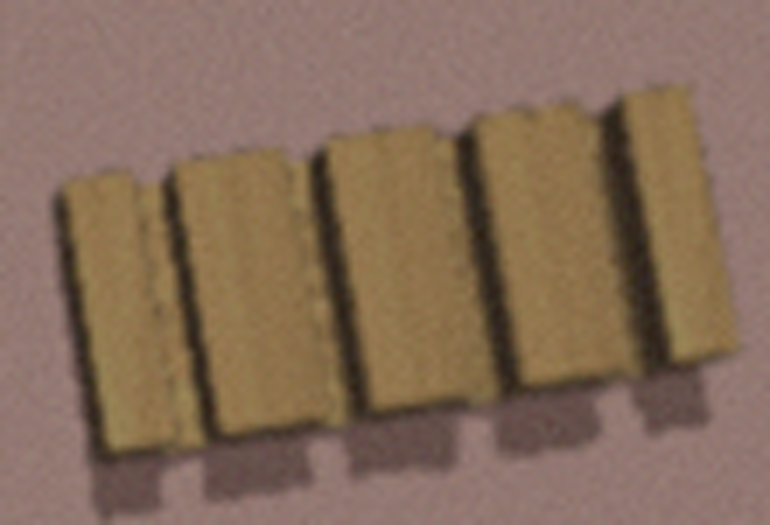

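The five slats show dark +y walls. Their top left edges run (62,190)-(105,450), (172,167)-(215,435), (326,140)-(370,410), (478,118)-(520,385) and (625,95)-(668,360). The right end edge is (692,88)-(735,350).

```bash
cat > sf.py <<'E'
from h import *
from scipy.optimize import least_squares
def fit(px,T):
    y=[105,68.5,18.5,-31.5,-81.5,-105]; L=np.array([(x,v,55) for v in y for x in(45,-45)])/1e3
    def res(v):
        c,s=np.cos(v[2]),np.sin(v[2]);R=np.array([[c,-s,0],[s,c,0],[0,0,1]]);return (proj(T,L@R.T+[v[0],v[1],0])-px).ravel()
    o=least_squares(res,[.5,-.2,0],loss="soft_l1");return o.x,res(o.x).reshape(-1,2).round(1)
if __name__=="__main__":
    T=env.get_image("top")
    p=[(62,190),(105,450),(172,167),(215,435),(326,140),(370,410),(478,118),(520,385),(625,95),(668,360),(692,88),(735,350)]
    v,r=fit((np.array(p)+.5)/7-.5+[350,255],T); print(v[:2],np.degrees(v[2]));print(r.tolist())
E
python3 sf.py
```

```text
[ 0.5092282  -0.19923895] 0.15631994816018102
[[-0.2, -1.8], [0.1, 0.4], [-0.1, -0.8], [0.4, 0.1], [-0.5, -0.2], [0.0, 0.3], [-0.8, -0.2], [0.3, 0.6], [-0.6, -0.1], [0.6, 0.8], [-0.2, -0.6], [1.1, 0.6]]
```

```bash
cat > w.py <<'E'
from h import *
s=env.observe();R=s["tool_rot"]
print("t",round(s["time_s"],2),"W",(s["position"]*1e3).round(1),"yaw",np.degrees(np.arctan2(R[1,0],R[0,0])).round(2),"F",np.round(s["ft_force"],1),"w",round(s["grip_width"],4),round(s["gripper_force"],1))
E
python3 nudge.py '{"dx":[0, 0, -0.024, -0.048, -0.048, -0.048, -0.048, -0.048, -0.048, -0.048], "dy":[0, 0, 0.32, 0.64, 0.64, 0.64, 0.64, 0.64, 0.64, 0.64], "dz":[0, 0, 0, 0, 0, 0, 0, 0, 0, 0], "spin":[1.1, 1.1, 0, 0, 0, 0, 0, 0, 0, 0], "finger_gap":[0, 0, 0, 0, 0, 0, 0, 0, 0, 0]}' 45 >/dev/null; python3 nudge.py '{"dx":[-0.048, -0.048, -0.048, -0.048, -0.048, -0.048, -0.024, 0, 0, 0], "dy":[0.64, 0.64, 0.64, 0.64, 0.64, 0.64, 0.32, 0, 0, 0], "dz":[0, 0, 0, 0, 0, 0, 0, 0.8, 1, 1], "spin":[0, 0, 0, 0, 0, 0, 0, 0, 0, 0], "finger_gap":[0, 0, 0, 0, 0, 0, 0, 0, 0, 0]}' >/dev/null; python3 nudge.py '{"dx":[0, 0, 0], "dy":[0, 0, 0], "dz":[0.3, 0, 0], "spin":[0, 0, 0], "finger_gap":[0, 0, 0]}'>/dev/null; python3 w.py
python3 - <<'E'
from h import *
S=env.get_image("side");T=env.get_image("top")
a=T["pixels"][250:350,350:483,::-1];b=S["pixels"][120:270,330:430,::-1]
cv2.imwrite("pics/p5.png",np.hstack([cv2.resize(a,(400,300),interpolation=2),cv2.resize(b,(400,600),interpolation=2)[150:450]]))
E
```

```text
t 18.3 W [ 513.2 -274.5  165.8] yaw 0.25 F [-0.1 -0.5  0.3] w 0.0065 50.3
```

View pics/p5.png

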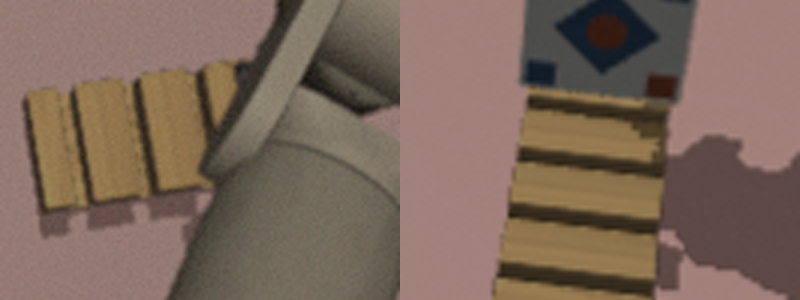

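The tile hangs above the last groove (right part; its lower edge at y 95 is level with the stand, which is unmoved). I'll lower it gently.

Careful with the scale: shifts go in shares of 50 mm and turns go in units of 5 degrees. That gives: 0.015 m is 0.3, 0.01 m is 0.2.

```bash
python3 nudge.py '{"dx":[-0.02, 0, 0, 0], "dy":[0, 0, 0, 0], "dz":[0.3, 0.3, 0.2, 0], "spin":[0, 0, 0, 0], "finger_gap":[0, 0, 0, 0]}'>/dev/null; python3 w.py;python3 nudge.py '{"dx":[0, 0, 0], "dy":[0, 0, 0], "dz":[0.16, 0.16, 0], "spin":[0, 0, 0], "finger_gap":[0, 0, 0]}'>/dev/null; python3 w.py
```

```text
t 18.8 W [ 511.8 -274.   124.6] yaw 0.21 F [-0.   1.7 -2.1] w 0.0064 50.2
t 19.1 W [ 511.6 -273.9  108. ] yaw 0.2 F [ 0.9 -0.4 -1.8] w 0.0066 50.2
```

In the tool's units: 0.002 m is 0.04.

```bash
python3 nudge.py '{"dx":[0, 0], "dy":[0, 0], "dz":[0.04, 0], "spin":[0, 0], "finger_gap":[0, 0]}'>/dev/null; python3 w.py;python3 nudge.py '{"dx":[0, 0], "dy":[0, 0], "dz":[0.04, 0], "spin":[0, 0], "finger_gap":[0, 0]}'>/dev/null; python3 w.py
```

```text
t 19.3 W [ 512.  -274.2  106.9] yaw 0.2 F [ 0.3  0.9 -2.6] w 0.0063 50.3
t 19.5 W [ 512.1 -274.6  106.4] yaw 0.21 F [-4.3  0.7  6.7] w 0.0063 51.6
```

Floor contact (6.7 N) at the expected height. Release it and go back for the next tile (slot y=54).

In the tool's units: -0.04 m is -0.8, -0.03 m is -0.6.

```bash
python3 nudge.py '{"dx":[0, 0, 0, 0, 0, 0, 0], "dy":[0, 0, 0, 0, 0, 0, 0], "dz":[-0.02, 0, 0, -0.6, -1, -1, -0.8], "spin":[0, 0, 0, 0, 0, 0, 0], "finger_gap":[0.03, 0.03, 0.03, 0.03, 0.03, 0.03, 0.03]}' 30 >/dev/null; python3 w.py; python3 sf.py|head -1
python3 - <<'E'
from h import *
S=env.get_image("side");T=env.get_image("top")
a=T["pixels"][250:350,350:483,::-1];b=S["pixels"][120:270,330:430,::-1]
cv2.imwrite("pics/p6.png",np.hstack([cv2.resize(a,(400,300),interpolation=2),cv2.resize(b,(200,300),interpolation=2)]))
E
```

```text
t 20.2 W [ 512.  -274.1  278.9] yaw 0.21 F [ 0.6 -0.3  0.8] w 0.0298 0.0
[ 0.5092282  -0.19923895] 0.15631994816018102
```

View pics/p6.png

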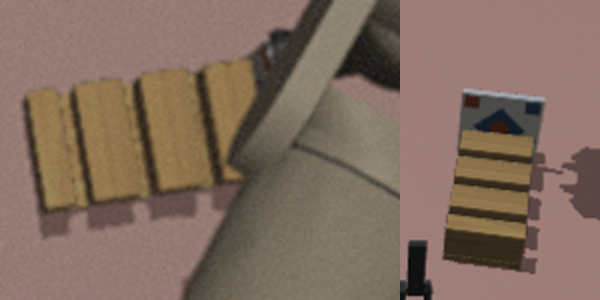

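The tile stands upright in the last groove (right part, (503,120)) and the stand is unmoved.

In the tool's units: -0.0373 m is -0.746, 0.0012 m is 0.024.

```bash
python3 nudge.py '{"dx":[0.012, 0.024, 0.024, 0.024, 0.024, 0.024, 0.024, 0.024, 0.024, 0.024], "dy":[-0.374, -0.746, -0.746, -0.746, -0.746, -0.746, -0.746, -0.746, -0.746, -0.746], "dz":[0, 0, 0, 0, 0, 0, 0, 0, 0, 0], "spin":[0, 0, 0, 0, 0, 0, 0, 0, 0, 0], "finger_gap":[0.024, 0.024, 0.024, 0.024, 0.024, 0.024, 0.024, 0.024, 0.024, 0.024]}' >/dev/null;  python3 nudge.py '{"dx":[0.024, 0.024, 0.024, 0.024, 0.012, 0, 0, 0, 0], "dy":[-0.746, -0.746, -0.746, -0.746, -0.374, 0, 0, 0, 0], "dz":[0, 0, 0, 0, 0, 0, 0, 0, 0], "spin":[0, 0, 0, 0, 0, -1.1, -1.1, 0, 0], "finger_gap":[0.024, 0.024, 0.024, 0.024, 0.024, 0.024, 0.024, 0.024, 0.024]}' >/dev/null;python3 c.py; python3 st.py
```

```text
t 22.25 car [-2.2 54.7] z 274.9 yaw -0.12 q [13.6 24.  65.4  0.  90.7 92.5] F [0.5 0.2 0.8] w 0.0236 0.0
116.0
[ 507.6 -110.3] 92.2 31.0 0.1
[ 508.3 -152.4] 92.0 42.4 -0.8
[ 509.1 -201.6] 92.3 40.8 -0.7
[ 510.7 -249.3] 89.2 35.4 0.4
[ 510.8 -298.7] 89.5 13.2 0.2
mean [ 509.3 -202.5] span 188.37609022995628
yaw 0.9802325229762212
```

In the tool's units: 0.002 m is 0.04, 0.05 m is 1.

```bash
python3 nudge.py '{"dx":[0.04, 0, 0, 0], "dy":[0.01, 0, 0, 0], "dz":[0.8, 1, 1, 0], "spin":[0, 0, 0, 0], "finger_gap":[0.024, 0.024, 0.024, 0.024]}' >/dev/null;python3 c.py;python3 nudge.py '{"dx":[0, 0, 0], "dy":[0, 0, 0], "dz":[0.4, 0.3, 0], "spin":[0, 0, 0], "finger_gap":[0.024, 0.024, 0.024]}' >/dev/null;python3 c.py
```

```text
t 22.7 car [-2.9 53.5] z 130.1 yaw -0.11 q [13.5 30.9 78.6  0.  71.2 92.4] F [-0.1 -0.1  0.3] w 0.0243 0.0
t 23.0 car [ 0.6 53.7] z 101.6 yaw -0.06 q [13.5 32.8 80.5  0.  66.7 92.4] F [ 0.2  0.4 -0.5] w 0.0243 0.0
```

```bash
python3 nudge.py '{"dx":[0, 0, 0, 0], "dy":[0, 0, 0, 0], "dz":[0, 0, 0, 0], "spin":[0, 0, 0, 0], "finger_gap":[0.0, 0, 0, 0]}' 30 >/dev/null;python3 c.py
```

```text
t 23.4 car [ 1.4 53.8] z 103.1 yaw -0.01 q [13.5 32.7 80.4 -0.  66.7 92.3] F [-0.5 -0.5  7.2] w 0.0072 32.3
```

In the tool's units: -0.05 m is -1, -0.04 m is -0.8, 5.5 degrees is 1.1.

```bash
python3 nudge.py '{"dx":[0, 0, 0, 0, 0, 0, 0, 0, 0], "dy":[0, 0, 0, 0, 0, 0, 0, 0, 0], "dz":[-0.4, -0.8, -1, -1, -1, -0.2, 0, 0, 0], "spin":[0, 0, 0, 0, 0, 0, 1.1, 1.1, 0], "finger_gap":[0.0, 0, 0, 0, 0, 0, 0, 0, 0]}' 45 >/dev/null;python3 w.py;python3 st.py
```

```text
t 24.3 W [528.6 248.  320.7] yaw 0.15 F [-0.2 -0.3 -2.6] w 0.0066 47.2
116.0
[ 507.6 -110.3] 92.1 31.0 0.0
[ 507.9 -152.4] 92.7 42.6 -0.2
[ 509.3 -201.7] 91.8 40.9 -0.7
[ 510.7 -249.3] 89.2 35.4 0.4
[ 510.5 -298.4] 90.0 12.8 -0.1
mean [ 509.2 -202.4] span 188.17643831959685
yaw 0.8805277713173691
```

In the tool's units: 0.0337 m is 0.674, 0.0168 m is 0.336.

```bash
python3 nudge.py '{"dx":[-0.012, -0.026, -0.026, -0.026, -0.026, -0.026, -0.026, -0.026], "dy":[0.336, 0.674, 0.674, 0.674, 0.674, 0.674, 0.674, 0.674], "dz":[0, 0, 0, 0, 0, 0, 0, 0], "spin":[0, 0, 0, 0, 0, 0, 0, 0], "finger_gap":[0, 0, 0, 0, 0, 0, 0, 0]}' >/dev/null; python3 nudge.py '{"dx":[-0.026, -0.026, -0.026, -0.026, -0.026, -0.026, -0.012, 0, 0, 0], "dy":[0.674, 0.674, 0.674, 0.674, 0.674, 0.674, 0.336, 0, 0, 0], "dz":[0, 0, 0, 0, 0, 0, 0, 0.8, 1, 1], "spin":[0, 0, 0, 0, 0, 0, 0, 0, 0, 0], "finger_gap":[0, 0, 0, 0, 0, 0, 0, 0, 0, 0]}' >/dev/null; python3 nudge.py '{"dx":[0, 0, 0], "dy":[0, 0, 0], "dz":[0.26, 0, 0], "spin":[0, 0, 0], "finger_gap":[0, 0, 0]}'>/dev/null; python3 w.py; python3 st.py
```

```text
t 26.45 W [ 512.8 -224.   169. ] yaw 0.24 F [-1.   0.  -2.1] w 0.0069 47.1
112.0
[ 507.7 -110.3] 92.8 31.1 0.2
[ 509.6 -152.6] 89.3 43.2 -0.2
mean [ 508.6 -131.5] span 42.32594686455515
yaw 2.61203049899998
```

Stand unmoved. Lower: contact is expected at TCP z≈107.

In the tool's units: 0.015 m is 0.3, 0.012 m is 0.24.

```bash
python3 nudge.py '{"dx":[-0.03, 0, 0, 0], "dy":[0, 0, 0, 0], "dz":[0.3, 0.3, 0.24, 0], "spin":[0, 0, 0, 0], "finger_gap":[0, 0, 0, 0]}'>/dev/null; python3 w.py;python3 nudge.py '{"dx":[0, 0, 0, 0], "dy":[0, 0, 0, 0], "dz":[0.16, 0.16, 0.04, 0], "spin":[0, 0, 0, 0], "finger_gap":[0, 0, 0, 0]}'>/dev/null; python3 w.py;python3 nudge.py '{"dx":[0, 0], "dy":[0, 0], "dz":[0.04, 0], "spin":[0, 0], "finger_gap":[0, 0]}'>/dev/null; python3 w.py
```

```text
t 26.9 W [ 510.9 -223.6  125.5] yaw 0.21 F [ 0.8 -0.6 -2.1] w 0.0066 47.1
t 27.3 W [ 511.1 -223.7  107.8] yaw 0.21 F [ 0.7 -0.5 -2. ] w 0.0064 47.1
t 27.5 W [ 511.3 -224.   107.2] yaw 0.21 F [-3.1  0.1  6.7] w 0.0066 48.3
```

In the tool's units: -0.05 m is -1, -0.04 m is -0.8.

```bash
python3 nudge.py '{"dx":[0, 0, 0, 0, 0, 0, 0], "dy":[0, 0, 0, 0, 0, 0, 0], "dz":[-0.02, 0, 0, -0.6, -1, -1, -0.8], "spin":[0, 0, 0, 0, 0, 0, 0], "finger_gap":[0.03, 0.03, 0.03, 0.03, 0.03, 0.03, 0.03]}' 30 >/dev/null; python3 nudge.py '{"dx":[0.008, 0.014, 0.014, 0.014, 0.014, 0.014, 0.014, 0.014, 0.014, 0.014], "dy":[-0.364, -0.728, -0.728, -0.728, -0.728, -0.728, -0.728, -0.728, -0.728, -0.728], "dz":[0, 0, 0, 0, 0, 0, 0, 0, 0, 0], "spin":[0, 0, 0, 0, 0, 0, 0, 0, 0, 0], "finger_gap":[0.024, 0.024, 0.024, 0.024, 0.024, 0.024, 0.024, 0.024, 0.024, 0.024]}' >/dev/null;  python3 nudge.py '{"dx":[0.014, 0.014, 0.014, 0.014, 0.008, 0, 0, 0, 0], "dy":[-0.728, -0.728, -0.728, -0.728, -0.364, 0, 0, 0, 0], "dz":[0, 0, 0, 0, 0, 0, 0, 0, 0], "spin":[0, 0, 0, 0, 0, -1.1, -1.1, 0, 0], "finger_gap":[0.024, 0.024, 0.024, 0.024, 0.024, 0.024, 0.024, 0.024, 0.024]}' >/dev/null;python3 c.py; python3 st.py
```

```text
t 30.1 car [-2.1 92.9] z 276.4 yaw -0.14 q [17.4 25.1 63.4  0.  91.6 96.4] F [-0.1 -0.3  0.2] w 0.0239 0.0
116.0
[ 507.9 -110.3] 92.3 31.0 0.0
[ 508.6 -152.2] 92.7 42.7 -0.6
[ 510.2 -199.5] 89.5 35.5 0.3
[ 510.7 -253. ] 88.8 27.9 0.4
[ 511.  -298.3] 89.1 12.4 0.1
mean [ 509.7 -202.7] span 188.00799520360755
yaw 0.9263474990114167
```

In the tool's units: 0.05 m is 1, 0.04 m is 0.8.

```bash
python3 nudge.py '{"dx":[0.04, 0, 0, 0], "dy":[0.01, 0, 0, 0], "dz":[0.8, 1, 1, 0], "spin":[0, 0, 0, 0], "finger_gap":[0.024, 0.024, 0.024, 0.024]}' >/dev/null;python3 c.py;python3 nudge.py '{"dx":[0, 0, 0], "dy":[0, 0, 0], "dz":[0.4, 0.3, 0], "spin":[0, 0, 0], "finger_gap":[0.024, 0.024, 0.024]}' >/dev/null;python3 c.py; python3 nudge.py '{"dx":[0, 0, 0, 0], "dy":[0, 0, 0, 0], "dz":[0, 0, 0, 0], "spin":[0, 0, 0, 0], "finger_gap":[0.0, 0, 0, 0]}' 30 >/dev/null;python3 c.py
```

```text
t 30.55 car [-3.  91.7] z 131.1 yaw -0.11 q [17.3 31.8 76.8  0.  72.2 96.2] F [-0.8 -0.2  0.2] w 0.0241 0.0
t 30.85 car [ 0.4 92.2] z 102.7 yaw -0.06 q [17.3 33.6 78.6  0.  67.8 96.2] F [ 0.1 -0.5  0.7] w 0.0239 0.0
t 31.25 car [ 1.2 92.4] z 104.2 yaw -0.01 q [17.3 33.5 78.6 -0.  67.7 96.1] F [-0.6 -0.7  6.8] w 0.0072 32.3
```

In the tool's units: -0.05 m is -1, -0.04 m is -0.8, 5.5 degrees is 1.1.

```bash
python3 nudge.py '{"dx":[0, 0, 0, 0, 0, 0, 0, 0, 0], "dy":[0, 0, 0, 0, 0, 0, 0, 0, 0], "dz":[-0.4, -0.8, -1, -1, -1, -0.2, 0, 0, 0], "spin":[0, 0, 0, 0, 0, 0, 1.1, 1.1, 0], "finger_gap":[0.0, 0, 0, 0, 0, 0, 0, 0, 0]}' 45 >/dev/null;python3 w.py;python3 st.py
```

```text
t 32.15 W [520.9 285.8 321.8] yaw 0.15 F [ 0.   0.1 -0.6] w 0.0066 47.4
117.0
[ 507.8 -110.2] 92.6 31.0 -0.1
[ 508.2 -152.4] 92.1 42.5 -0.2
[ 510.3 -199.5] 89.2 35.6 0.4
[ 510.7 -253.1] 88.7 27.8 0.5
[ 510.9 -298.1] 89.1 12.4 0.6
mean [ 509.6 -202.7] span 187.90388924145532
yaw 0.966994370829505
```

```bash
python3 nudge.py '{"dx":[-0.008, -0.016, -0.016, -0.016, -0.016, -0.016, -0.016, -0.016], "dy":[0.328, 0.656, 0.656, 0.656, 0.656, 0.656, 0.656, 0.656], "dz":[0, 0, 0, 0, 0, 0, 0, 0], "spin":[0, 0, 0, 0, 0, 0, 0, 0], "finger_gap":[0, 0, 0, 0, 0, 0, 0, 0]}' >/dev/null; python3 nudge.py '{"dx":[-0.016, -0.016, -0.016, -0.016, -0.016, -0.016, -0.008, 0, 0, 0], "dy":[0.656, 0.656, 0.656, 0.656, 0.656, 0.656, 0.328, 0, 0, 0], "dz":[0, 0, 0, 0, 0, 0, 0, 0.8, 1, 1], "spin":[0, 0, 0, 0, 0, 0, 0, 0, 0, 0], "finger_gap":[0, 0, 0, 0, 0, 0, 0, 0, 0, 0]}' >/dev/null; python3 nudge.py '{"dx":[0, 0, 0], "dy":[0, 0, 0], "dz":[0.26, 0, 0], "spin":[0, 0, 0], "finger_gap":[0, 0, 0]}'>/dev/null; python3 w.py; python3 st.py
```

```text
t 34.3 W [ 511.9 -173.6  170. ] yaw 0.24 F [ 0.2  0.  -0.9] w 0.0067 47.4
109.0
[ 515.6 -110.3] 76.9 31.1 0.2
[ 480.9 -250.1] 30.7 25.3 -10.5
mean [ 498.3 -180.2] span 144.04912762309115
yaw -13.940954706494713
```

```bash
python3 nudge.py '{"dx":[-0.02, 0, 0, 0], "dy":[0, 0, 0, 0], "dz":[0.3, 0.3, 0.24, 0], "spin":[0, 0, 0, 0], "finger_gap":[0, 0, 0, 0]}'>/dev/null; python3 w.py;python3 nudge.py '{"dx":[0, 0, 0, 0], "dy":[0, 0, 0, 0], "dz":[0.16, 0.16, 0.04, 0], "spin":[0, 0, 0, 0], "finger_gap":[0, 0, 0, 0]}'>/dev/null; python3 w.py;python3 nudge.py '{"dx":[0, 0], "dy":[0, 0], "dz":[0.04, 0], "spin":[0, 0], "finger_gap":[0, 0]}'>/dev/null; python3 w.py
```

```text
t 34.75 W [ 510.4 -173.3  126.5] yaw 0.22 F [-0.9  0.1 -0.8] w 0.0066 47.4
t 35.15 W [ 510.6 -173.4  108.8] yaw 0.2 F [ 0.8 -0.1 -1.3] w 0.0068 47.4
t 35.35 W [ 510.9 -173.7  108.3] yaw 0.21 F [-3.4  1.4  9.6] w 0.0068 48.8
```

Third tile seated. Release it, take a photo, then go back to the bar.

In the tool's units: -0.05 m is -1, -0.03 m is -0.6.

```bash
python3 nudge.py '{"dx":[0, 0, 0, 0, 0, 0, 0, 0, 0], "dy":[0, 0, 0, 0, 0, 0, 0, 0, 0], "dz":[-0.02, 0, 0, -0.6, -1, -1, -1, -1, -0.1], "spin":[0, 0, 0, 0, 0, 0, 0, 0, 0], "finger_gap":[0.03, 0.03, 0.03, 0.03, 0.03, 0.03, 0.03, 0.03, 0.03]}' 30 >/dev/null; python3 nudge.py '{"dx":[-0.012, -0.024, -0.024, -0.024, -0.024, -0.024, -0.024, -0.024], "dy":[-0.38, -0.76, -0.76, -0.76, -0.76, -0.76, -0.76, -0.76], "dz":[0, 0, 0, 0, 0, 0, 0, 0], "spin":[0, 0, 0, 0, 0, 0, 0, 0], "finger_gap":[0.05, 0.05, 0.05, 0.05, 0.05, 0.05, 0.05, 0.05]}' >/dev/null; python3 nudge.py '{"dx":[-0.024, -0.024, -0.024, -0.024, -0.024, -0.024, -0.024, -0.024, -0.012], "dy":[-0.76, -0.76, -0.76, -0.76, -0.76, -0.76, -0.76, -0.76, -0.38], "dz":[0, 0, 0, 0, 0, 0, 0, 0, 0], "spin":[0, 0, 0, 0, 0, 0, 0, 0, 0], "finger_gap":[0.05, 0.05, 0.05, 0.05, 0.05, 0.05, 0.05, 0.05, 0.05]}' >/dev/null
python3 nudge.py '{"dx":[0, 0, 0, 0, 0, 0, 0, 0, 0, 0], "dy":[0, 0, 0, 0, 0, 0, 0, 0, 0, 0], "dz":[0, 0, 0, 0, 0, 0, 0, 0, 0, 0], "spin":[-1.684, -1.684, -1.684, -1.684, -1.684, -1.684, -1.684, -1.684, -1.684, -1.684], "finger_gap":[0.05, 0.05, 0.05, 0.05, 0.05, 0.05, 0.05, 0.05, 0.05, 0.05]}' >/dev/null
python3 nudge.py '{"dx":[0, 0, 0], "dy":[0, 0, 0], "dz":[0, 0, 0], "spin":[-1.684, -1.684, 0], "finger_gap":[0.05, 0.05, 0.05]}' >/dev/null;python3 c.py;python3 st.py
python3 - <<'E'
from h import *
S=env.get_image("side");T=env.get_image("top")
a=T["pixels"][230:350,150:490,::-1];b=S["pixels"][120:450,270:430,::-1]
cv2.imwrite("pics/p7.png",np.hstack([np.pad(cv2.resize(a,(510,180),interpolation=2),((0,315),(0,0),(0,0))),cv2.resize(b,(240,495),interpolation=2)]))
E
```

```text
t 39.25 car [ -2.3 244.4] z 342.0 yaw 90.12 q [ 31.3  31.2  42.5   0.  106.3  19.9] F [-0.  -0.2 -0.7] w 0.05 0.0
114.0
[ 509.6 -100. ] 93.1 31.1 -0.6
[ 512.2 -138.6] 89.4 34.9 -0.3
[ 512.7 -190.8] 89.2 32.3 0.1
[ 513.4 -243.2] 89.4 27.0 0.4
[ 512.7 -289.6] 88.3 9.7 0.1
mean [ 512.1 -192.4] span 189.5606981539803
yaw 0.9490030884402912
```

View pics/p7.png

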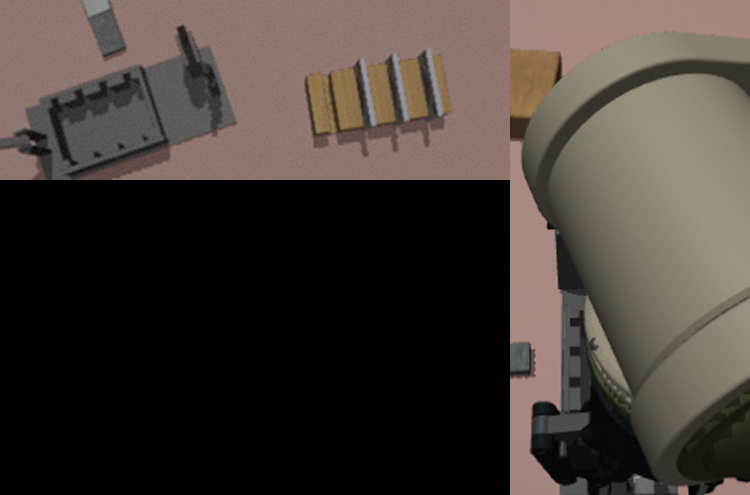

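The carrier is empty and all three tiles stand in their grooves (top view (367,92), (400,87), (434,83)). The stand has shifted about 1 cm with its tiles still seated. Now the bar.

```bash
python3 nudge.py '{"dx":[-0.02, 0, 0, 0], "dy":[0.04, 0, 0, 0], "dz":[0.6, 0.64, 0, 0], "spin":[0, 0, 0, 0], "finger_gap":[0.05, 0.05, 0.05, 0.05]}' >/dev/null;python3 c.py;python3 nudge.py '{"dx":[0, 0, 0, 0, 0], "dy":[0, 0, 0, 0, 0], "dz":[0, 0, 0, 0, 0], "spin":[0, 0, 0, 0, 0], "finger_gap":[0.0, 0, 0, 0, 0]}' 40 >/dev/null;python3 c.py
```

```text
t 39.8 car [-1.000e-01  2.434e+02] z 281.7 yaw 89.96 q [31.1 31.9 50.8  0.  97.3 20. ] F [ 1.  -0.5  0.8] w 0.0499 0.0
t 40.3 car [ -0.9 243.7] z 282.3 yaw 90.07 q [31.2 31.8 50.8  0.  97.3 19.9] F [-5.  -0.7  4.9] w 0.0128 38.9
```

In the tool's units: -0.0202 m is -0.404, -0.02 m is -0.4.

```bash
python3 nudge.py '{"dx":[-0.36, -0.378, -0.39, -0.4, -0.404, -0.404, -0.4, -0.39, -0.378, -0.36], "dy":[0, 0, 0, 0, 0, 0, 0, 0, 0, 0], "dz":[-0.184, -0.144, -0.104, -0.064, -0.022, 0.022, 0.064, 0.104, 0.144, 0.184], "spin":[0, 0, 0, 0, 0, 0, 0, 0, 0, 0], "finger_gap":[0, 0, 0, 0, 0, 0, 0, 0, 0, 0]}' >/dev/null;python3 c.py
```

```text
t 41.3 car [-0.8 48.4] z 283.1 yaw 89.99 q [13.  23.7 64.6 -0.  91.6  1.8] F [-4.4 -0.3  6.1] w 0.0131 46.0
```

In the tool's units: 0.0202 m is 0.404, 0.02 m is 0.4.

```bash
python3 nudge.py '{"dx":[-0.338, -0.314, -0.286, -0.254, -0.22, -0.184, -0.144, -0.104, -0.064, -0.022], "dy":[0, 0, 0, 0, 0, 0, 0, 0, 0, 0], "dz":[0.22, 0.254, 0.286, 0.314, 0.338, 0.36, 0.378, 0.39, 0.4, 0.404], "spin":[0, 0, 0, 0, 0, 0, 0, 0, 0, 0], "finger_gap":[0, 0, 0, 0, 0, 0, 0, 0, 0, 0]}' >/dev/null;python3 c.py;python3 nudge.py '{"dx":[0, 0, 0], "dy":[0, 0, 0], "dz":[0.04, 0.04, 0], "spin":[0, 0, 0], "finger_gap":[0, 0, 0]}'>/dev/null;python3 c.py
```

```text
t 42.3 car [ -0.4 -49. ] z 114.4 yaw 89.95 q [ 3.1 30.5 82.5 -0.2 67.  -7.9] F [-15.2  -2.4  71.3] w 0.0125 54.8
t 42.6 car [ -0.5 -48.9] z 113.0 yaw 90.01 q [ 3.2 30.6 82.7 -0.2 66.7 -7.9] F [-11.1  -9.1  23.2] w 0.0126 51.3
```

Bar is down on its stop. Release it and go to the latch.

```bash
python3 nudge.py '{"dx":[0, 0, 0, 0, 0, -0.66, -0.66, -0.62, 0, 0], "dy":[0, 0, 0, 0, 0, 0, 0, 0, 0, 0], "dz":[0, 0, -0.6, -1, -0.8, 0, 0, 0, 0, 0], "spin":[0, 0, 0, 0, 0, 0, 0, 0, 0, 0], "finger_gap":[0.05, 0.05, 0.05, 0.05, 0.05, 0.05, 0.05, 0.05, 0.05, 0.05]}' 40 >/dev/null;python3 c.py
```

```text
t 43.6 car [-1.000e-01 -1.441e+02] z 229.7 yaw 89.95 q [ -6.5  24.3  72.5   0.   83.3 -17.6] F [-0.3  0.4  0.3] w 0.0499 0.0
```

```bash
python3 nudge.py '{"dx":[-0.06, 0, 0], "dy":[0, 0, 0], "dz":[0.6, 0.52, 0], "spin":[0, 0, 0], "finger_gap":[0.05, 0.05, 0.05]}'>/dev/null;python3 c.py; python3 nudge.py '{"dx":[0, 0, 0, 0, 0], "dy":[0, 0, 0, 0, 0], "dz":[0, 0, 0, 0, 0], "spin":[0, 0, 0, 0, 0], "finger_gap":[0.0, 0, 0, 0, 0]}' 35 >/dev/null;python3 c.py
```

```text
t 43.9 car [  -1.4 -145.1] z 170.9 yaw 90.1 q [ -6.6  27.2  77.8   0.   75.3 -17.9] F [-0.6  0.2 -0.5] w 0.05 0.0
t 44.4 car [  -0.4 -146.1] z 175.5 yaw 90.07 q [ -6.7  26.9  77.5  -0.   75.5 -17.9] F [-6.1 -0.3  6.9] w 0.0151 34.9
```

```bash
python3 nudge.py '{"dx":[0.126, 0.18, 0.176, 0.164, 0.148, 0.128, 0.104, 0.078, 0.046, 0.016], "dy":[0, 0, 0, 0, 0, 0, 0, 0, 0, 0], "dz":[-0.008, 0.016, 0.046, 0.078, 0.104, 0.128, 0.148, 0.164, 0.176, 0.18], "spin":[0, 0, 0, 0, 0, 0, 0, 0, 0, 0], "finger_gap":[0, 0, 0, 0, 0, 0, 0, 0, 0, 0]}' >/dev/null;python3 c.py;python3 nudge.py '{"dx":[0, 0], "dy":[0, 0], "dz":[0.06, 0], "spin":[0, 0], "finger_gap":[0, 0]}'>/dev/null;python3 c.py
```

```text
t 45.4 car [ -0.5 -86.8] z 123.8 yaw 90.09 q [ -0.8  29.7  82.1   0.1  68.1 -12.1] F [-6.5  3.4  8.6] w 0.0152 36.4
t 45.6 car [ -0.6 -86.8] z 120.1 yaw 90.09 q [ -0.8  30.   82.3   0.1  67.7 -12.1] F [-6.   4.2  4.2] w 0.0153 35.9
```

In the tool's units: 0.003 m is 0.06.

```bash
python3 nudge.py '{"dx":[0, 0], "dy":[0, 0], "dz":[0.06, 0], "spin":[0, 0], "finger_gap":[0, 0]}'>/dev/null;python3 c.py;python3 nudge.py '{"dx":[0, 0], "dy":[0, 0], "dz":[0.06, 0], "spin":[0, 0], "finger_gap":[0, 0]}'>/dev/null;python3 c.py;python3 nudge.py '{"dx":[0, 0, 0, 0, 0, 0, 0], "dy":[0, 0, 0, 0, 0, 0, 0], "dz":[0, 0, -0.6, -0.4, 0, 0, 0], "spin":[0, 0, 0, 0, 0, 0, 0], "finger_gap":[0.04, 0.04, 0.04, 0.0, 0.0, 0.0, 0.0]}'>/dev/null;python3 c.py
```

```text
t 45.8 car [ -0.6 -87. ] z 117.3 yaw 90.08 q [ -0.8  30.2  82.5   0.1  67.3 -12.1] F [-6.6  4.2  3.7] w 0.0155 36.1
t 46.0 car [ -0.5 -87.2] z 114.3 yaw 90.08 q [ -0.8  30.4  82.7   0.   66.9 -12.1] F [-6.1  2.5  3.4] w 0.0155 36.2
t 46.7 car [ -0.4 -88.1] z 162.2 yaw 90.04 q [ -0.9  27.4  79.1  -0.   73.6 -12.1] F [-0.4 -0.2 -0.1] w 0.0 0.0
```

```bash
python3 nudge.py '{"dx":[0, 0, 0], "dy":[0, 0, 0], "dz":[0.2, 0.16, 0], "spin":[0, 0, 0], "finger_gap":[0, 0, 0]}'>/dev/null;python3 c.py;python3 nudge.py '{"dx":[0, 0], "dy":[0, 0], "dz":[0.06, 0], "spin":[0, 0], "finger_gap":[0, 0]}'>/dev/null;python3 c.py;python3 nudge.py '{"dx":[0, 0], "dy":[0, 0], "dz":[0.06, 0], "spin":[0, 0], "finger_gap":[0, 0]}'>/dev/null;python3 c.py
```

```text
t 47.0 car [ -0.9 -87.9] z 143.1 yaw 90.04 q [ -0.9  28.6  80.6   0.   71.1 -12.1] F [-0.3  0.1 -0.2] w -0.0001 0.0
t 47.2 car [  0.  -88.1] z 142.2 yaw 90.04 q [ -0.9  28.6  80.7  -0.   70.7 -12.1] F [0.6 1.3 0.1] w -0.0001 0.0
t 47.4 car [  0.3 -88.1] z 141.6 yaw 90.05 q [ -0.9  28.6  80.8  -0.   70.5 -12.1] F [-5.7  0.8 18.6] w 0.0002 9.3
```

Stop at 142 mm: the latch top sits at 131 mm, so it's fully down. Now the tab.

```bash
python3 nudge.py '{"dx":[0, 0], "dy":[0, 0], "dz":[-0.8, -0.7], "spin":[0, 0], "finger_gap":[0, 0.04]}'>/dev/null; python3 nudge.py '{"dx":[0, 0, 0, 0, 0, 0, 0, 0, 0, 0], "dy":[0, 0, 0, 0, 0, 0, 0, 0, 0, 0], "dz":[0, 0, 0, 0, 0, 0, 0, 0, 0, 0], "spin":[1.7, 1.7, 1.7, 1.7, 1.7, 1.7, 1.7, 1.7, 1.7, 1.7], "finger_gap":[0.05, 0.05, 0.05, 0.05, 0.05, 0.05, 0.05, 0.05, 0.05, 0.05]}' >/dev/null
python3 nudge.py '{"dx":[0, 0.44, 0.44, 0.42, 0, 0], "dy":[0, 0.24, 0.24, 0.22, 0, 0], "dz":[0, 0, 0, 0, 0, 0], "spin":[1, 0, 0, 0, 0, 0], "finger_gap":[0.05, 0.05, 0.05, 0.05, 0.05, 0.05]}' >/dev/null;python3 c.py
```

```text
t 49.2 car [  64.7 -123. ] z 213.6 yaw 0.03 q [-2.8 31.4 62.9  0.  85.8 76. ] F [ 0.3 -0.2 -0.3] w 0.0501 0.0
```

In the tool's units: 0.03 m is 0.6, 0.027 m is 0.54.

```bash
python3 nudge.py '{"dx":[0, 0, 0], "dy":[0, 0, 0], "dz":[0.6, 0.54, 0], "spin":[0, 0, 0], "finger_gap":[0.05, 0.05, 0.05]}' >/dev/null; python3 nudge.py '{"dx":[0, 0, 0, 0, 0], "dy":[0, 0, 0, 0, 0], "dz":[0, 0, 0, 0, 0], "spin":[0, 0, 0, 0, 0], "finger_gap":[0.0, 0, 0, 0, 0]}' 30 >/dev/null;python3 c.py;  python3 nudge.py '{"dx":[-0.2, -0.2, -0.18, -0.08, 0], "dy":[0, 0, 0, 0, 0], "dz":[0, 0, 0, 0, 0], "spin":[0, 0, 0, 0, 0], "finger_gap":[0, 0, 0, 0, 0]}'>/dev/null;python3 c.py
```

```text
t 50.0 car [  65.5 -123.5] z 158.8 yaw 0.03 q [-2.8 33.8 67.8 -0.  78.2 76. ] F [ 0.4 -2.8  7.5] w 0.0088 35.0
t 50.5 car [  35.2 -123.6] z 159.2 yaw 0.02 q [-3.6 30.7 73.6  0.1 75.1 75.2] F [12.9  0.7  1.3] w 0.0089 34.3
```

Home stop reached (12.9 N after the full 30 mm). Release it, back off and check.

```bash
python3 nudge.py '{"dx":[0, 0, 0, 0, 0, 0, -0.8, -1, -1, -1], "dy":[0, 0, 0, 0, 0, 0, 0, 0, 0, 0], "dz":[0, 0, 0, -0.8, -1, -1, 0, 0, 0, 0], "spin":[0, 0, 0, 0, 0, 0, 0, 0, 0, 0], "finger_gap":[0.04, 0.04, 0.04, 0.05, 0.05, 0.05, 0.05, 0.05, 0.05, 0.05]}'>/dev/null;python3 nudge.py '{"dx":[-1, -0.6, 0, 0], "dy":[0, 0, 0, 0], "dz":[0, 0, 0, 0], "spin":[0, 0, 0, 0], "finger_gap":[0.05, 0.05, 0.05, 0.05]}'>/dev/null;python3 c.py
python3 - <<'E'
from h import *
S=env.get_image("side");T=env.get_image("top")
a=T["pixels"][150:350,150:490,::-1];b=S["pixels"][140:450,200:430,::-1]
cv2.imwrite("pics/p8.png",np.hstack([np.pad(cv2.resize(a,(425,250),interpolation=2),((0,225),(0,0),(0,0))),cv2.resize(b,(352,475),interpolation=2)]))
E
```

```text
t 51.9 car [-238.1 -123.3] z 297.5 yaw 0.0 q [-15.9  -3.8  97.    0.   86.8  62.9] F [-0.1  0.  -0.2] w 0.05 0.0
```

View pics/p8.png

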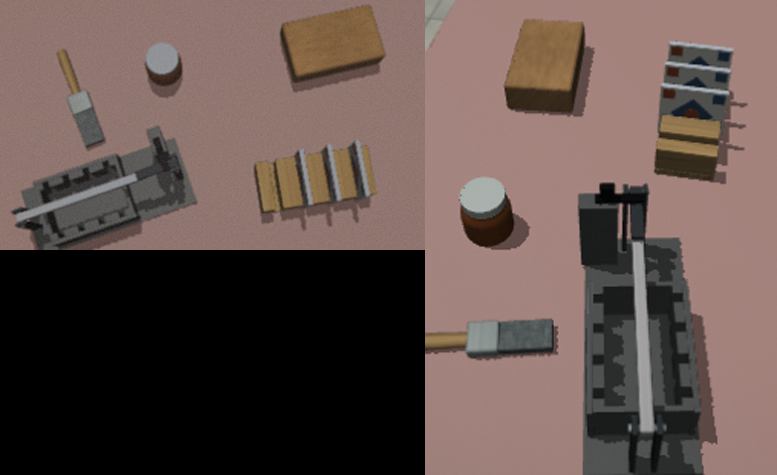

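The bar and latch are down, the tab's tongue lies across the latch at (625,195), the three tiles stand upright in separate grooves around (695,85), and the bystanders haven't moved. Handing in.

```bash
python3 -c "
from rig import env
print(env.close_job())"
```

```text
the job is handed in; nothing more can be done
None
```

The job is handed in with no verdict returned: all three tiles stand upright in their own grooves, the bar and latch are fully down, the tab is home over the latch, and the jar, box and brush look unmoved; the stand shifted about 1 cm after the last tile went in (a knock, or my release), but the tiles stayed seated.

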